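Clear the inspection light box with the scraper block

TASK

Pick up the scraper block from its rubber pad and use it, not the fingers, to wipe all four black plastic offcuts off the glass of the light box into the shallow grey tray beside it. Be gentle: the glass cracks if the light box is loaded with more than 25 N at any time, so skim it and do not lean on it. Then stand the scraper block back upright in the middle of its pad, lined up with it, and leave the other things on the bench where they are.

Things in the scene. Friction and masses are not known exactly. Their poses are not given: they have to be found in the camera images.
- light_box: low grey box with a flat pale glass top, fixed to the bench, 200 mm (its x) x 220 mm (its y), 42 mm high; the glass has no rim. Origin: centre of its underside, on the bench. The tray stands along one of its two y sides and the scraper's pad along the other (they change places), both with centres about 200 mm from its centre. Glass, and box, must not be loaded with more than 25 N
- glass_top (a point): centre of the upper surface of the glass, 42 mm above the bench; axes as the light box
- tray: open grey plastic tray fixed on the bench close beside the light box (gap 5 mm), 220 mm (x) x 170 mm (y), 30 mm high, walls and floor 4 mm; its rim is 12 mm lower than the glass. Origin: centre of its underside; axes parallel to the light box
- pad: flat black rubber pad fixed on the bench, 180 mm (x) x 100 mm (y), 4 mm thick. Origin: centre of its underside; axes parallel to the light box
- scraper: scraper block standing on the pad: a wooden bar 160 mm (its x) x 40 mm (its y) x 30 mm high with a grey plastic sole, and on top of it a wooden grip ridge 100 mm (x) x 26 mm (y), from 30 to 80 mm above the sole. About 0.3 kg. Origin: centre of the sole's underside, z up. Best gripped across the ridge (fingers close along its y), pad centres about 60 mm above the sole
- offcut0: loose black plastic offcut lying on the glass: plain bar 70 x 14 mm, 10 mm thick, about 18 g. Origin: middle of the bar's underside, x along the bar
- offcut1: loose black plastic offcut lying on the glass: bar 68 x 14 mm with a 12 mm wide, 15 mm long side tab near one end (+x end, to +y), making an L, 10 mm thick, about 18 g. Origin: middle of the bar's underside, x along the bar
- offcut2: loose black plastic offcut lying on the glass: bar 66 x 14 mm with a 12 mm wide, 15 mm long side tab at its middle (to +y), making a T, 10 mm thick, about 18 g. Origin: middle of the bar's underside, x along the bar
- offcut3: loose black plastic offcut lying on the glass: plain wider bar 64 x 20 mm, 10 mm thick, about 18 g. Origin: middle of the bar's underside, x along the bar
- jar: bystander, to be left alone: a closed clear jar with grey cap, 64 mm across, 85 mm tall. Origin: its underside
- carton: bystander, to be left alone: a small closed white paperboard carton, 80 x 120 x 50 mm. Origin: its underside
- tape_roll: bystander, to be left alone: a grey roll of tape lying flat, 100 mm across, 30 mm tall. Origin: its underside
- drill_vice: bystander, to be left alone: a green and steel drill vice, 70 x 130 x 48 mm. Origin: its underside
- screwdriver: bystander, to be left alone: a black-handled screwdriver, 180 mm long, lying on the bench. Origin: its underside
There are look-alikes about, which are no part of the job. Leave any purple look-alike of the offcut1 alone.

How it is judged:
On the way, in this order (a step that is already met when the one before it is completed fails the run):
1. the scraper block is taken off its pad while the offcuts still lie on the glass (distance between scraper and pad above 0.1 m and height (world z) of each of offcut0, offcut1, offcut2, offcut3 above 0.03 m), for 0.1 s.
2. all four offcuts are in the tray (x of offcut0 in the frame of tray between -0.109 and 0.109 m and y of offcut0 in the frame of tray between -0.084 and 0.084 m and z of each of offcut0, offcut1, offcut2, offcut3 in the frame of tray below 0.036 m and x of offcut1 in the frame of tray between -0.109 and 0.109 m and y of offcut1 in the frame of tray between -0.084 and 0.084 m and x of offcut2 in the frame of tray between -0.109 and 0.109 m and y of offcut2 in the frame of tray between -0.084 and 0.084 m and x of offcut3 in the frame of tray between -0.109 and 0.109 m and y of offcut3 in the frame of tray between -0.084 and 0.084 m), for 0.2 s.
At the end, for the whole second after the job is handed in: All four offcuts rest in the tray (within 109 mm in x, 84 mm in y of its centre, under 36 mm high); the scraper stands still on its pad, tilt under 0.1 rad, centre within 35 mm (x) and 30 mm (y) of the pad's, aligned with it within 0.3 rad (all of step 2 and linear speed of each of offcut0, offcut1, offcut2, offcut3 below 0.05 m/s and x of scraper in the frame of pad between -0.035 and 0.035 m and y of scraper in the frame of pad between -0.03 and 0.03 m and z of scraper in the frame of pad below 0.012 m and angle between scraper's own z axis and vertical below 0.1 rad and angle between the x axis of scraper and the x axis of pad, either way round below 0.3 rad and linear speed of scraper below 0.03 m/s); the robot touches nothing.
It fails at once if the light box is loaded with more than 25 N (contact force between anything else and light_box above 25 N).
It fails at once if an offcut is pushed or held by the fingers or arm instead of the scraper (contact force between any of the fingers, the arm and offcut0 above 1 N or contact force between any of the fingers, the arm and offcut1 above 1 N or contact force between any of the fingers, the arm and offcut2 above 1 N or contact force between any of the fingers, the arm and offcut3 above 1 N).
It fails at once if a bystander is moved by more than 30 mm (distance of any of jar, carton, tape_roll, drill_vice, screwdriver from where it was at the start of the episode above 0.03 m).
It also fails if it takes over 51 s, if anything falls off the work surface, if the arm or the gripper's body presses on something with over 40 N, if the wrist force passes 120 N, or if a joint passes its speed limit or range.

ROBOT

A 6-joint arm with a two-finger parallel gripper is mounted at the origin on the work surface. World frame = base frame: x ahead of the robot, y to its left, z up, the work surface at z = 0. Lengths are in m, angles in rad, forces in N, time in s.
With the tool pointing down it reaches from about 0.35 to 1 m from the base axis. Payload 7.1 kg.
Tool frame: the origin (TCP) lies midway between the tips of the shut fingers; the grasp point (between the pads) lies 19 mm behind it; z points along the fingers, y is the line along which they close (so a half turn about z gives the same grasp; the last joint's range is limited). The gripper opens to 85 mm and grips with 20 to 120 N. Pads are 22 mm wide; open, the fingers measure 114 mm over their backs; the gripper's body (76 mm by 85 mm) begins 54 mm behind the grasp point. The pads swing forward as they close: fully open they stand 13 mm farther back than shut.
Start: joints at [1.153, 0.423, 1.63, -0, 1.089, -0.019], TCP at [0.243, 0.576, 0.231] pointing down, gripper open.
Joint ranges: [-3, 3], [-0.9, 2.11], [0.09, 2.58], [-1.31, 4.45], [0.11, 2.69], [-2.54, 2.54]. Speed limits (rad/s): [2.39, 2.39, 3.01, 3.14, 3.14, 3.14].

INTERFACE

Orientations are given as a 3x3 rotation matrix whose columns are the frame's x, y, z axes.
In Python, from cell import manip, vision gives the robot as it stands.
- The arm moves only by the shell command python3 -m creep 'ROWS' [OPENING] [FORCE]. ROWS is JSON, a list of rows, each a list of 2 entries, a list of its own where there are three numbers: the shift along the tool's x, y, z each as a share of 600 mm, from -1 to 1, then the turn, a rotation vector about the tool's x, y, z each as a share of 180 degrees, from -1 to 1. A call has exactly 10 rows; each row is the pose to reach, as a shift and turn from the pose commanded when the call began, along the tool's axes at that moment, turning the shorter way round; what a row does not reach only later rows make up. A row lasts 1/10 s, in which the tool goes at most 50 mm and 8.59 degrees, less where a joint would pass 70% of its speed; a pose out of reach is approached as far as the arm can. A call with a number of a shift or a turn outside -1 to 1 is refused whole. A call with a gripper value outside its range is refused whole. OPENING is the closure, from -1 (fully open) to 1 (shut), set as the call begins (- or left out, the last holds). The fingers move at their own pace and stop on an object; FORCE is the grip in N (left out, the last holds). Time passes only in rows, so rows that repeat a pose let the fingers close, or fill a call up. It gives the time, the measured TCP pose, the force, the opening and the grip force at its end, in the units of the state.
- manip.state(): the state, without advancing time (a new reading comes with each control period).
- vision.capture(name): name is "scene" or "top" or "wrist"; returns a dict with "color" (384x512x3 uint8, red, green, blue), "intrinsics" (3x3 intrinsics, pixels), "xyz" and "orientation" of the camera in the world. Camera axes: x right, y down, z forward; pixel columns grow to the right and rows downward; lengths in m; the calibration is good to about 2 mm. A picture is of the moment at which its call begins. There is no depth.
- manip.job_done(): hands the job in; it is judged then, once.
The state is a dict: "clock": time; "joints": joint angles; "dq": joint speeds; "joint_torque": joint torques, N m; "tool_pos": TCP position; "ee_rot": TCP orientation; "ft_force": force on the tool from outside, world axes, zero at the start; "moment": the same for the moment, N m; "gripper_width": finger opening in m; "grip_force": force on a finger pad.
Only numpy, scipy, OpenCV 4.12 (cv2) and the standard library are available. Lean on these libraries where they do the work, as an engineer would, in place of code of your own. Each camera call takes 0.05 s, during which the arm holds its last target. There are 200 camera calls.

## Working session

There is one attempt and no reset: what is moved stays moved. The work goes in short steps, Python scripts to look and compute and a shell command to move; the robot and the scene stay as the last step left them, time stands still between calls to the robot, and variables do not carry over. Pictures are saved under pics/ and viewed, at most 10 in all, crops included, and the job is handed in when it is done.

```bash
mkdir -p pics; ls; python3 - <<'E'
from cell import manip, vision
import cv2,numpy as np
np.set_printoptions(precision=4,suppress=True)
for n in ("scene","top"):
    c=vision.capture(n); cv2.imwrite(f"pics/{n}0.png",c["color"][:,:,::-1]); print(n,c["intrinsics"],c["xyz"],c["orientation"])
print(manip.state())
E
```

```text
pics
scene [[400.8939   0.     257.0572]
 [  0.     400.8939 184.6426]
 [  0.       0.       1.    ]] [ 1.2604 -0.3134  0.6434] [[ 0.4732  0.4946 -0.729 ]
 [ 0.8809 -0.2787  0.3826]
 [-0.0139 -0.8232 -0.5676]]
top [[369.0372   0.     254.8329]
 [  0.     369.0372 186.5347]
 [  0.       0.       1.    ]] [0.3519 0.053  0.8365] [[-0.0543 -0.9726  0.2261]
 [-0.9985  0.0535 -0.0097]
 [-0.0027 -0.2262 -0.9741]]
{'clock': 0.1, 'joints': array([ 1.153 ,  0.4238,  1.6306, -0.    ,  1.0886, -0.0191]), 'dq': array([-0.0006, -0.0002, -0.0031, -0.0004,  0.0007, -0.0024]), 'joint_torque': array([  0.0011, -55.843 , -28.2446,   0.0001,   0.003 ,   0.    ]), 'tool_pos': array([0.2425, 0.5755, 0.2306]), 'ee_rot': array([[-0.9215,  0.3883, -0.0005],
       [ 0.3883,  0.9215, -0.0013],
       [ 0.    , -0.0014, -1.    ]]), 'ft_force': array([ 0.851 ,  0.2853, -0.0173]), 'moment': array([ 0.0046, -0.0241, -0.0425]), 'grip_force': 0.0, 'gripper_width': 0.08498243013806998}
```

View pics/scene0.png

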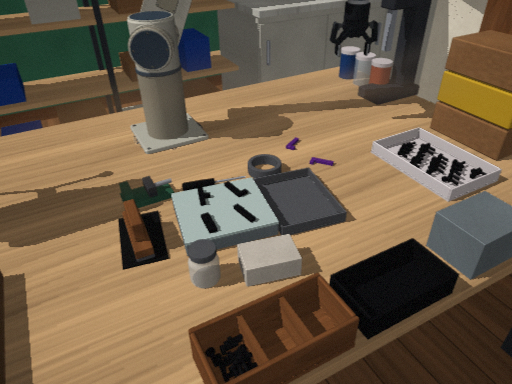

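View pics/top0.png

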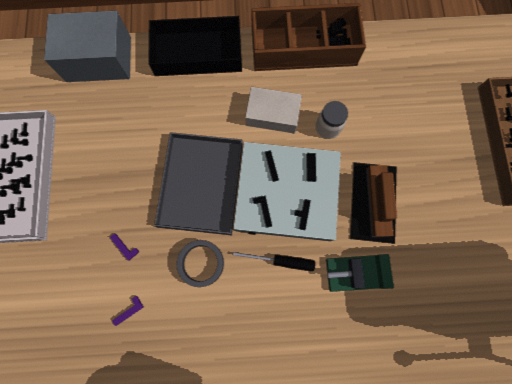

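The scene view shows tray and pad on opposite sides of the light box. In the top view the glass spans about (235-341, 143-240), with the four offcuts near (271,166), (311,167), (264,211) and (303,213). The tray is on the left around (200,183) and the pad with the scraper on the right around (375,203). The carton (273,110), jar (332,118), screwdriver (290,262) and vice (360,272) stand close by.

```bash
cat > h.py <<'E'
import cv2,numpy as np
from cell import manip,vision
np.set_printoptions(precision=4,suppress=True)
def ray(c,px,z):
    px=np.atleast_2d(np.asarray(px,float)); K=c["intrinsics"]; R=np.array(c["orientation"]); o=np.array(c["xyz"])
    d=(R@np.linalg.inv(K)@np.c_[px,np.ones(len(px))].T).T
    return o+d*((z-o[2])/d[:,2])[:,None]
def blobs(m,amin=30):
    cs,_=cv2.findContours(m.astype(np.uint8),cv2.RETR_EXTERNAL,cv2.CHAIN_APPROX_NONE)
    return [c[:,0] for c in cs if cv2.contourArea(c)>amin]
def rect(P):
    (c,s,a)=cv2.minAreaRect((P[:,:2]*1000).astype(np.float32)); return np.round(c,1),np.round(s,1),round(a,2)
E
python3 - <<'E'
from h import *
c=vision.capture("top"); im=c["color"]; hsv=cv2.cvtColor(im,cv2.COLOR_RGB2HSV); H,S,V=[hsv[:,:,i].astype(int) for i in range(3)]
def roi(m,x0,x1,y0,y1):
    o=np.zeros_like(m); o[y0:y1,x0:x1]=m[y0:y1,x0:x1]; return o
for p in [(290,190),(205,180),(368,210),(388,210),(376,200),(271,166),(150,100)]: print(p,hsv[p[1],p[0]])
g=roi((V>120)&(S<70)&(H>70)&(H<110),225,350,135,245)
for b in blobs(g,500): print("glass",rect(ray(c,b,.042)))
k=roi(V<60,238,335,148,232)
for b in blobs(k): print("off",b.mean(0),rect(ray(c,b,.052)))
t=roi((S<60)&(V<110),150,243,128,236)
for b in blobs(t,500): print("tray",rect(ray(c,b,.03)))
p=roi((V<40)&(S<120),345,402,155,250)
for b in blobs(p,100): print("padblack",rect(ray(c,b,.004)))
w=roi((S>120)&(H<20),366,397,160,240)
for b in blobs(w,50): print("wood",b.min(0),b.max(0))
big=cv2.resize(im[150:255,340:405],None,fx=8,fy=5.5,interpolation=cv2.INTER_CUBIC)
big=cv2.resize(im[155:250,340:405],None,fx=6,fy=6,interpolation=cv2.INTER_CUBIC)
cv2.imwrite("pics/scr.png",big[:,:,::-1])
E
```

```text
(290, 190) [ 87  17 168]
(205, 180) [129  24  75]
(368, 210) [ 0  0 11]
(388, 210) [ 12 169 101]
(376, 200) [ 11 164  45]
(271, 166) [135  64   8]
(150, 100) [ 15 107 157]
glass (array([526.4, -27.4]), array([218.7, 198.5]), 80.84)
off [302.8701 214.    ] (array([469.2, -49.9]), array([28.8, 65.2]), 75.72)
off [263.4937 209.519 ] (array([477.9,  33.1]), array([67.7, 27.3]), 9.11)
off [310.8824 166.9265] (array([571.9, -80.1]), array([20. , 64.4]), 85.09)
off [271.1493 165.7313] (array([579.5,   6.6]), array([70. , 13.6]), 11.4)
off [238.7385 162.7846] (array([588.5,  76.2]), array([ 6.7, 71.5]), 87.48)
tray (array([555.7, 158. ]), array([193.8, 221.1]), 80.85)
padblack (array([ 494.9, -224.1]), array([ 98.3, 177.7]), 81.06)
wood [367 165] [396 236]
```

View pics/scr.png

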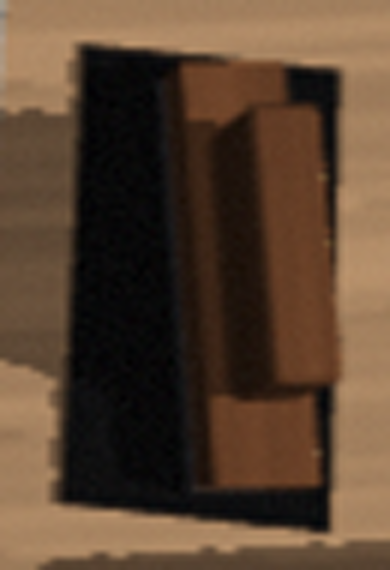

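The crop shows the ridge top at about crop pixels (258,108), (320,105), (338,382), (275,386). The bar top's right edge runs to (320,485), and the block is slightly turned relative to the pad.

```bash
cat >>h.py <<'E'
th=np.deg2rad(-9.1); ux=np.array([np.cos(th),np.sin(th)]); uy=np.array([-ux[1],ux[0]]); B=np.array([.5264,-.0274])
def loc(P): d=np.atleast_2d(P)[:,:2]-B; return np.c_[d@ux,d@uy]*1000
E
python3 - <<'E'
from h import *
c=vision.capture("top")
f=lambda L:np.array(L)/6+[340-.4,155-.4]
for n,L,z in (("ridge",[(258,108),(320,105),(339,382),(275,386)],.084),("bar",[(180,62),(285,65),(320,486),(210,488)],.034)):
    P=ray(c,f(L),z); print(n,P.round(4).tolist(),P.mean(0),rect(P),[round(float(np.linalg.norm(P[i]-P[(i+1)%4])),4) for i in range(4)], loc(P.mean(0)))
print("offs local",loc([[.4692,-.0499],[.4779,.0331],[.5719,-.0801],[.5795,.0066]]))
s=manip.state();R=np.array(s["ee_rot"]);print(np.rad2deg(np.arctan2(R[1,0],R[0,0])),s["clock"])
E
```

```text
ridge [[0.5419, -0.2253, 0.084], [0.5418, -0.2472, 0.084], [0.4439, -0.2401, 0.084], [0.4438, -0.2181, 0.084]] [ 0.4928 -0.2327  0.084 ] (array([ 492.8, -232.7]), array([21.9, 99.8]), 85.83) [0.0219, 0.0981, 0.022, 0.0984] [[  -0.6818 -208.0051]]
bar [[0.574, -0.2169, 0.034], [0.5706, -0.2562, 0.034], [0.4129, -0.2474, 0.034], [0.4144, -0.2078, 0.034]] [ 0.493  -0.2321  0.034 ] (array([ 493. , -232.1]), array([ 39.7, 159.8]), 86.73) [0.0395, 0.1579, 0.0397, 0.1598] [[  -0.6502 -207.3686]]
offs local [[-52.9215 -31.2635]
 [-57.4581  52.0679]
 [ 53.2623 -44.8405]
 [ 47.0543  41.9703]]
157.14823054928442 0.2
```

```bash
cat >>h.py <<'E'
from scipy.spatial.transform import Rotation as Ro
def share(pos,yaw_y):
    "shares to reach TCP pos, tool y axis at yaw_y deg, pointing down"
    s=manip.state(); R=np.array(s["ee_rot"]); a=np.deg2rad(yaw_y)
    y=np.array([np.cos(a),np.sin(a),0]); z=np.array([0,0,-1.]); T=np.c_[np.cross(y,z),y,z]
    print("clock",s["clock"],"tcp",s["tool_pos"],"shift",R.T@(np.array(pos)-s["tool_pos"])/.6,"turn",Ro.from_matrix(R.T@T).as_rotvec()/np.pi,"F",s["ft_force"],"w",s["gripper_width"])
E
python3 -m creep '[[[-0.45,-0.53,0],[0,0,-0.107]],[[-0.45,-0.53,0],[0,0,-0.107]],[[-0.45,-0.53,0],[0,0,-0.107]],[[-0.45,-0.53,0],[0,0,-0.107]],[[-0.45,-0.53,0],[0,0,-0.107]],[[-0.45,-0.53,0],[0,0,-0.107]],[[-0.45,-0.53,0],[0,0,-0.107]],[[-0.45,-0.53,0],[0,0,-0.107]],[[-0.45,-0.53,0],[0,0,-0.107]],[[-0.45,-0.53,0],[0,0,-0.107]]]' -1 60
python3 -c "
from h import *
share([.493,-.2325,.16],86.3)"
```

```text
clock: 1.2
tool_pos: [0.3684, 0.1761, 0.2314]
ee_rot: [[-0.998, 0.067, 0.0], [0.067, 0.998, -0.0], [-0.0, -0.0, -1.0]]
ft_force: [-1.5, 0.1, 0.2]
gripper_width: 0.085
grip_force: 0.0
clock 1.2 tcp [0.3684 0.1761 0.2314] shift [-0.2525 -0.6656  0.1192] turn [-0.0001  0.0001 -0.0007] F [-1.5181  0.1489  0.2268] w 0.08500294946567889
```

```bash
python3 -m creep '[[[-0.25,-0.665,0.11],[0,0,0]],[[-0.25,-0.665,0.11],[0,0,0]],[[-0.25,-0.665,0.11],[0,0,0]],[[-0.25,-0.665,0.11],[0,0,0]],[[-0.25,-0.665,0.11],[0,0,0]],[[-0.25,-0.665,0.11],[0,0,0]],[[-0.25,-0.665,0.11],[0,0,0]],[[-0.25,-0.665,0.11],[0,0,0]],[[-0.25,-0.665,0.11],[0,0,0]],[[-0.25,-0.665,0.11],[0,0,0]]]' -1
python3 - <<'E'
from h import *
share([.493,-.2325,.046],86.3)
c=vision.capture("wrist"); cv2.imwrite("pics/w1.png",c["color"][:,:,::-1])
E
```

```text
clock: 2.2
tool_pos: [0.4945, -0.232, 0.1646]
ee_rot: [[-0.998, 0.065, 0.001], [0.065, 0.998, -0.001], [-0.001, -0.001, -1.0]]
ft_force: [-0.4, 0.3, -0.2]
gripper_width: 0.0856
grip_force: 0.0
clock 2.2 tcp [ 0.4945 -0.232   0.1646] shift [ 0.0026 -0.0008  0.1976] turn [-0.0002  0.0003 -0.0002] F [-0.3966  0.3444 -0.1961] w 0.08559759517185571
```

View pics/w1.png

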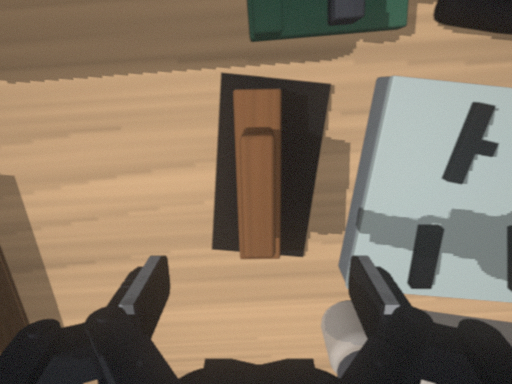

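The wrist view shows the block centred at column 259, midway between the fingers (about 160 and 358), with its edges upright in the picture, so it is aligned for a grasp. Next I descend and then close.

```bash
python3 -m creep '[[[0.001,-0.001,0.05],[0,0,0]],[[0.002,-0.001,0.1],[0,0,0]],[[0.002,-0.001,0.14],[0,0,0]],[[0.002,-0.001,0.17],[0,0,0]],[[0.002,-0.001,0.19],[0,0,0]],[[0.002,-0.001,0.197],[0,0,0]],[[0.002,-0.001,0.197],[0,0,0]],[[0.002,-0.001,0.197],[0,0,0]],[[0.002,-0.001,0.197],[0,0,0]],[[0.002,-0.001,0.197],[0,0,0]]]' -1
python3 -m creep '[[[0,0,0],[0,0,0]],[[0,0,0],[0,0,0]],[[0,0,0],[0,0,0]],[[0,0,0],[0,0,0]],[[0,0,0],[0,0,0]],[[0,0,0],[0,0,0]],[[0,0,0],[0,0,0]],[[0,0,0],[0,0,0]],[[0,0,0],[0,0,0]],[[0,0,0],[0,0,0]]]' 1 80
```

```text
clock: 3.25
tool_pos: [0.4919, -0.2303, 0.0479]
ee_rot: [[-0.998, 0.063, 0.001], [0.063, 0.998, -0.001], [-0.001, -0.001, -1.0]]
ft_force: [0.1, 0.2, -0.2]
gripper_width: 0.0854
grip_force: 0.0
clock: 4.25
tool_pos: [0.4915, -0.23, 0.0471]
ee_rot: [[-0.998, 0.063, -0.0], [0.063, 0.998, 0.0], [0.0, 0.0, -1.0]]
ft_force: [-0.1, -1.3, -1.7]
gripper_width: 0.0252
grip_force: 80.4
```

```bash
python3 -m creep '[[[0,0,-0.02],[0,0,0]],[[0,0,-0.05],[0,0,0]],[[0,0,-0.1],[0,0,0]],[[0,0,-0.15],[0,0,0]],[[0,0,-0.2],[0,0,0]],[[-0.005,0.06,-0.2],[0,0,0.01]],[[-0.01,0.12,-0.2],[0,0,0.02]],[[-0.017,0.184,-0.2],[0,0,0.03]],[[-0.017,0.184,-0.2],[0,0,0.03]],[[-0.017,0.184,-0.2],[0,0,0.03]]]' 1 80
python3 - <<'E'
from h import *
share([.5084,-.1207,.089],80.9)
c=vision.capture("top");a=c["color"][60:320,140:440]
d=vision.capture("scene");b=d["color"][120:300,100:360]
cv2.imwrite("pics/t2.png",cv2.hconcat([cv2.resize(a,(400,346)),cv2.resize(b,(400,346))])[:,:,::-1])
E
```

```text
clock: 5.25
tool_pos: [0.5085, -0.1196, 0.1677]
ee_rot: [[-0.988, 0.154, 0.0], [0.154, 0.988, -0.0], [-0.0, -0.0, -1.0]]
ft_force: [-0.1, -0.5, -3.2]
gripper_width: 0.0249
grip_force: 80.4
clock 5.25 tcp [ 0.5085 -0.1196  0.1677] shift [-0.0002 -0.0018  0.1311] turn [-0.      0.      0.0014] F [-0.1306 -0.5312 -3.2274] w 0.024932684329660722
```

View pics/t2.png

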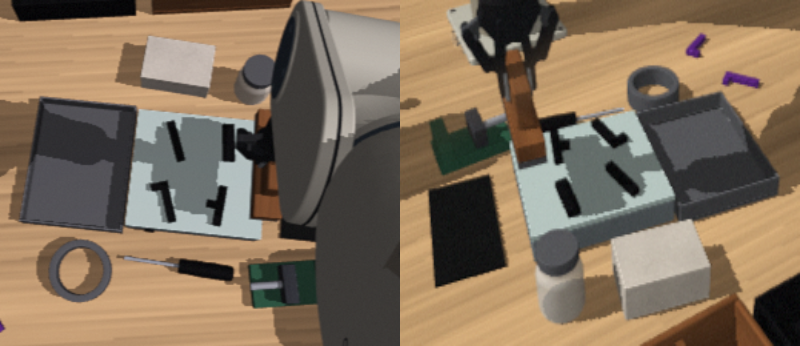

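The picture shows the block hanging level above the pad-side edge of the glass, with all four offcuts still in front of it. I lower it slowly to about 3 mm above the glass.

```bash
python3 -m creep '[[[0,-0.002,0.02],[0,0,0.001]],[[0,-0.002,0.05],[0,0,0.001]],[[0,-0.002,0.08],[0,0,0.001]],[[0,-0.002,0.1],[0,0,0.001]],[[0,-0.002,0.115],[0,0,0.001]],[[0,-0.002,0.123],[0,0,0.001]],[[0,-0.002,0.128],[0,0,0.001]],[[0,-0.002,0.131],[0,0,0.001]],[[0,-0.002,0.131],[0,0,0.001]],[[0,-0.002,0.131],[0,0,0.001]]]' 1 80
python3 - <<'E'
from h import *
p=B+(-.003)*ux+.150*uy
share([*p,.0885],80.9)
E
```

```text
clock: 6.35
tool_pos: [0.5087, -0.1217, 0.0889]
ee_rot: [[-0.987, 0.159, 0.001], [0.159, 0.987, -0.0], [-0.001, -0.0, -1.0]]
ft_force: [0.2, 0.2, -2.4]
gripper_width: 0.0252
grip_force: 80.5
clock 6.35 tcp [ 0.5087 -0.1217  0.0889] shift [0.0012 0.4099 0.0007] turn [-0.      0.0002 -0.0004] F [ 0.2055  0.2393 -2.4362] w 0.025167323701825863
```

```bash
python3 -m creep '[[[0,0.015,0],[0,0,0]],[[0,0.035,0],[0,0,0]],[[0,0.055,0],[0,0,0]],[[0,0.075,0],[0,0,0]],[[0,0.095,0],[0,0,0]],[[0,0.115,0],[0,0,0]],[[0,0.135,0],[0,0,0]],[[0,0.155,0],[0,0,0]],[[0.001,0.175,0],[0,0,0]],[[0.001,0.195,0],[0,0,0]]]' 1 80
python3 - <<'E'
from h import *
p=B+(-.003)*ux+.125*uy
share([*p,.0885],80.9)
c=vision.capture("top");a=c["color"][60:320,140:440]
d=vision.capture("scene");b=d["color"][120:300,100:360]
cv2.imwrite("pics/t3.png",cv2.hconcat([cv2.resize(a,(400,346)),cv2.resize(b,(400,346))])[:,:,::-1])
E
```

```text
clock: 7.35
tool_pos: [0.5264, -0.0051, 0.0885]
ee_rot: [[-0.987, 0.159, -0.0], [0.159, 0.987, -0.0], [0.0, -0.0, -1.0]]
ft_force: [0.4, -1.2, -2.9]
gripper_width: 0.0249
grip_force: 80.5
clock 7.35 tcp [ 0.5264 -0.0051  0.0885] shift [-0.0006  0.1717 -0.0001] turn [-0.     -0.0001 -0.0004] F [ 0.3909 -1.2177 -2.8566] w 0.024870368915958948
```

View pics/t3.png

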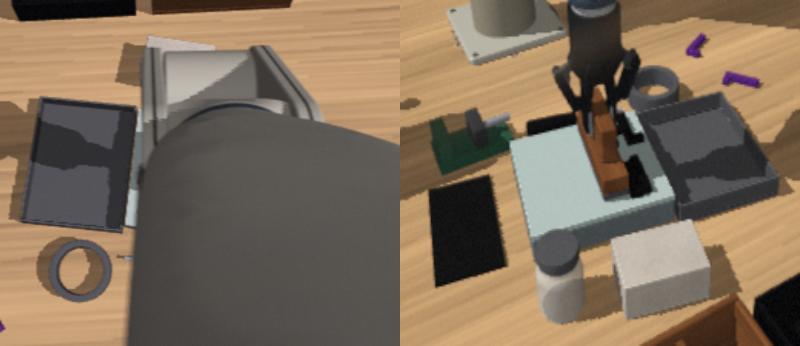

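The offcuts are being gathered in front of the block, with the two rows bunching up near the tray-side edge of the glass. Next I push on past that edge.

```bash
python3 -m creep '[[[0,0.02,0],[0,0,0]],[[0,0.04,0],[0,0,0]],[[0,0.06,0],[0,0,0]],[[0,0.08,0],[0,0,0]],[[0,0.1,0],[0,0,0]],[[0,0.12,0],[0,0,0]],[[0,0.14,0],[0,0,0]],[[0,0.16,0],[0,0,0]],[[0,0.18,0],[0,0,0]],[[0,0.195,0],[0,0,0]]]' 1 80
python3 - <<'E'
from h import *
share([.5,-.1,.0885],80.9)
d=vision.capture("scene");b=d["color"][120:300,100:360]
cv2.imwrite("pics/t4.png",cv2.resize(b,(780,540))[:,:,::-1])
E
```

```text
clock: 8.45
tool_pos: [0.5453, 0.1106, 0.0885]
ee_rot: [[-0.987, 0.159, 0.0], [0.159, 0.987, 0.0], [-0.0, 0.0, -1.0]]
ft_force: [-0.7, -0.5, -2.9]
gripper_width: 0.025
grip_force: 80.6
clock 8.45 tcp [0.5453 0.1106 0.0885] shift [ 0.0188 -0.3585  0.    ] turn [ 0.      0.0001 -0.0002] F [-0.7239 -0.5487 -2.9281] w 0.025045747910737583
```

View pics/t4.png

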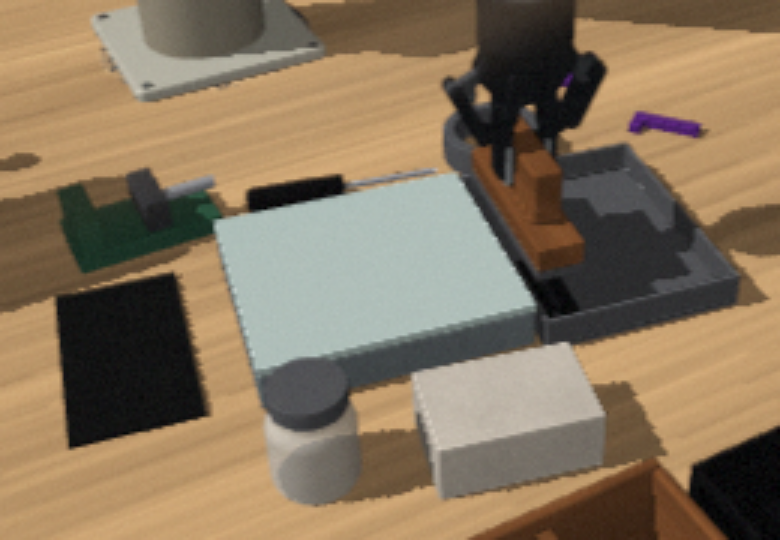

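The glass is clear and the offcuts lie in the tray against the near wall at about (550,290). I lift the block and carry it back over the pad.

```bash
python3 -m creep '[[[0,0,-0.06],[0,0,0]],[[0,0,-0.12],[0,0,0]],[[0,-0.06,-0.14],[0,0,0]],[[0,-0.13,-0.14],[0,0,0]],[[-0.001,-0.21,-0.14],[0,0,0]],[[-0.002,-0.29,-0.14],[0,0,0]],[[-0.003,-0.37,-0.14],[0,0,0]],[[-0.004,-0.45,-0.14],[0,0,0]],[[-0.004,-0.53,-0.14],[0,0,0]],[[-0.004,-0.565,-0.14],[0,0,0]]]' 1 80
python3 - <<'E'
from h import *
share([.4935,-.2245,.0475],80.9)
d=vision.capture("scene");b=d["color"][120:300,100:360]
c=vision.capture("top");im=c["color"]
hsv=cv2.cvtColor(im,cv2.COLOR_RGB2HSV);m=np.zeros(im.shape[:2],bool);m[130:236,155:245]=hsv[130:236,155:245,2]<22
for q in blobs(m,20): print(rect(ray(c,q,.014)),loc(ray(c,q.mean(0),.014)))
cv2.imwrite("pics/t5.png",cv2.hconcat([cv2.resize(im[110:260,130:400],(400,346)),cv2.resize(b,(400,346))])[:,:,::-1])
E
```

```text
clock: 9.5
tool_pos: [0.4926, -0.2293, 0.1727]
ee_rot: [[-0.987, 0.162, 0.0], [0.162, 0.987, -0.001], [-0.001, -0.001, -1.0]]
ft_force: [-0.0, -0.9, -3.6]
gripper_width: 0.0256
grip_force: 80.8
clock 9.5 tcp [ 0.4926 -0.2293  0.1727] shift [0.     0.0084 0.2087] turn [-0.0003  0.0002 -0.0013] F [-0.0019 -0.8685 -3.6232] w 0.0255729180817328
(array([494.7, 131.2]), array([71.9, 28.7]), 1.1) [[-56.1553 153.3053]]
(array([597.1, 100.8]), array([30.7, 74. ]), 80.68) [[ 50.0151 136.7351]]
```

View pics/t5.png

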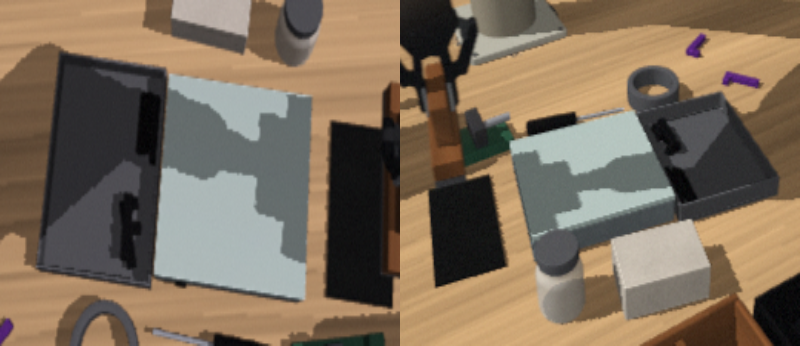

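In this view the glass is empty. All four offcuts lie in the tray in two pairs, at top-crop (148,125) and (127,230), which is tray y of about -63 mm and -47 mm, so both are inside. Next I lower the block towards the pad.

```bash
python3 -m creep '[[[0,0.003,0.03],[0,0,0]],[[0,0.003,0.06],[0,0,0]],[[0,0.003,0.09],[0,0,0]],[[0,0.003,0.12],[0,0,0]],[[0,0.003,0.145],[0,0,0]],[[0,0.003,0.16],[0,0,0]],[[0,0.003,0.17],[0,0,0]],[[0,0.003,0.17],[0,0,0]],[[0,0.003,0.17],[0,0,0]],[[0,0.003,0.17],[0,0,0]]]' 1 80
python3 -c "
from h import *
share([.4935,-.2245,.0475],80.9)"
```

```text
clock: 10.6
tool_pos: [0.4943, -0.224, 0.0712]
ee_rot: [[-0.987, 0.159, 0.001], [0.159, 0.987, -0.001], [-0.001, -0.0, -1.0]]
ft_force: [0.1, 0.4, -2.7]
gripper_width: 0.0248
grip_force: 80.9
clock 10.6 tcp [ 0.4943 -0.224   0.0712] shift [ 0.0012 -0.001   0.0395] turn [-0.0001  0.0004 -0.0004] F [ 0.0906  0.3828 -2.6556] w 0.024764582428571002
```

```bash
python3 -m creep '[[[0,0,0.01],[0,0,0]],[[0,0,0.02],[0,0,0]],[[0,0,0.028],[0,0,0]],[[0,0,0.034],[0,0,0]],[[0,0,0.038],[0,0,0]],[[0,0,0.04],[0,0,0]],[[0,0,0.04],[0,0,0]],[[0,0,0.04],[0,0,0]],[[0,0,0.04],[0,0,0]],[[0,0,0.04],[0,0,0]]]' 1 80
python3 -c "
from h import *
share([.4935,-.2245,.0475],80.9)"
```

```text
clock: 11.6
tool_pos: [0.4935, -0.2239, 0.047]
ee_rot: [[-0.987, 0.159, -0.0], [0.159, 0.987, 0.0], [0.0, 0.0, -1.0]]
ft_force: [-3.0, 1.7, 5.7]
gripper_width: 0.0245
grip_force: 81.8
clock 11.6 tcp [ 0.4935 -0.2239  0.047 ] shift [-0.0002 -0.001  -0.0008] turn [ 0.     -0.0001 -0.0004] F [-2.9506  1.6988  5.6821] w 0.02454234031254221
```

Upward force shows the block resting on the pad. I release it, then rise clear.

```bash
python3 -m creep '[[[0,0,0],[0,0,0]],[[0,0,0],[0,0,0]],[[0,0,0],[0,0,0]],[[0,0,0],[0,0,0]],[[0,0,0],[0,0,0]],[[0,0,0],[0,0,0]],[[0,0,0],[0,0,0]],[[0,0,0],[0,0,0]],[[0,0,0],[0,0,0]],[[0,0,0],[0,0,0]]]' -1
python3 -m creep '[[[0,0,-0.02],[0,0,0]],[[0,0,-0.05],[0,0,0]],[[0,0,-0.1],[0,0,0]],[[0,0,-0.15],[0,0,0]],[[0,0,-0.2],[0,0,0]],[[0,0,-0.25],[0,0,0]],[[0,-0.07,-0.3],[0,0,0]],[[0,-0.14,-0.3],[0,0,0]],[[0,-0.2,-0.3],[0,0,0]],[[0,-0.2,-0.3],[0,0,0]]]' -1
python3 - <<'E'
from h import *
d=vision.capture("scene");b=d["color"][120:300,100:360]
c=vision.capture("top");im=c["color"]
cv2.imwrite("pics/t6.png",cv2.hconcat([cv2.resize(im[110:260,130:400],(400,346)),cv2.resize(b,(400,346))])[:,:,::-1])
E
```

```text
clock: 12.6
tool_pos: [0.4937, -0.2239, 0.0465]
ee_rot: [[-0.987, 0.159, 0.0], [0.159, 0.987, -0.0], [-0.0, -0.0, -1.0]]
ft_force: [-0.4, -0.5, 0.3]
gripper_width: 0.0855
grip_force: 0.0
clock: 13.6
tool_pos: [0.4742, -0.3461, 0.228]
ee_rot: [[-0.987, 0.163, 0.002], [0.163, 0.987, -0.003], [-0.002, -0.002, -1.0]]
ft_force: [0.5, 0.1, -0.3]
gripper_width: 0.0854
grip_force: 0.0
```

View pics/t6.png

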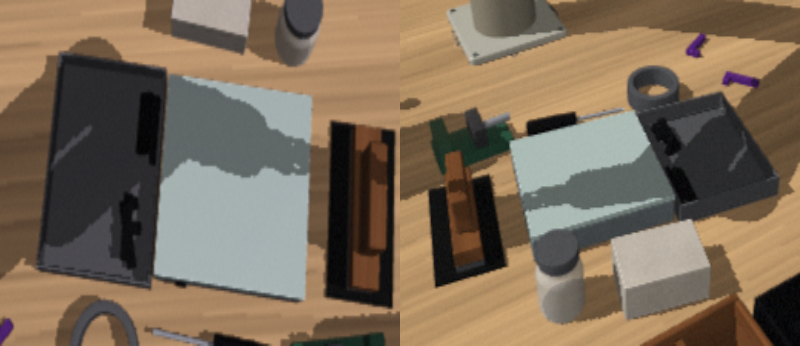

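The block stands upright on its pad, lined up and centred (top crop about (370,207)). The glass is empty, the offcuts lie in the tray, and the bystanders have not moved.

```bash
python3 -c "
from cell import manip
print(manip.job_done())"
```

```text
the job is handed in; nothing more can be done
None
```

I wiped all four offcuts into the tray with the scraper, stood it back upright and lined up on its pad, and handed the job in; the final images look right, but no verdict came back.

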